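# Slide the mill and the oil bottle back into the row

## Task

Put the tall pepper mill and the tall oil bottle back at the ends of the row along the rail: push each one across the worktop to the end of the row nearest to it, until it stands in line with the row and close beside the end canister, touching it or no more than two centimetres away. Push gently with the fingertips or the outside of the fingers, low on the body, so that it slides upright and never tips; do not grip or lift anything, and leave all the other things where they stand.

Things in the scene. Friction and masses are not known exactly. Their poses are not given: they have to be found in the camera images.
- mill: Tall electric pepper mill, upright: a plain cylinder 52 mm across and 215 mm high, brushed steel with black foot, black top cap and a clear window low down; about 0.36 kg, weight near half height, so it may tip if pushed more than about 38 mm above the worktop. Stands loose on the worktop in front of and beyond one end of the row. Origin: centre of its underside; z runs up its axis.
- oil_bottle: Tall full oil bottle of green glass with paper label, upright: a straight cylinder 60 mm across up to 178 mm, then shoulder, narrow neck and steel pourer, 280 mm high in all; about 0.6 kg; it may tip if pushed more than about 44 mm above the worktop. Stands loose on the worktop in front of and beyond the other end of the row. Origin: centre of its underside; z runs up its axis.
- rail: Low steel gallery rail fixed to the worktop: a round bar 10 mm thick and 660 mm long, its axis 42 mm above the worktop, on three thin posts. The row (canister, utensil pot, canister, close together) stands along its robot side, all centres on a line 50 mm in front of the bar's axis. Origin: on the worktop under the middle of the bar; y runs along the bar, x squarely away from the robot's side.
- canister_a: Steel storage canister, 74 mm across, 125 mm high with its knob: the left (+y) end of the row. Bystander, loose: leave it. Origin: centre of its underside.
- canister_b: Steel storage canister like the other: the right (-y) end of the row. Bystander, loose: leave it. Origin: centre of its underside.
- utensil_pot: Steel pot of utensils, 80 mm across, pot 125 mm high, utensils up to 235 mm: the middle of the row, between the canisters. Bystander, loose: leave it. Origin: centre of its underside.
- spice_jar: Small glass spice jar, 40 mm across, 52 mm high, in front of the row, between the two tall things. Bystander, loose: leave it. Origin: centre of its underside.
- cafetiere: Glass and steel cafetiere, 78 mm across, 216 mm high with its plunger knob, black handle away from the robot; nearer the robot than the row. Bystander, loose: leave it. Origin: centre of its underside.
- mug: White mug, 80 mm across, 92 mm high; nearer the robot than the row. Bystander, loose: leave it. Origin: centre of its underside.
- wooden_spoon: Wooden spoon 240 mm long lying near the robot on its right. Bystander, loose: leave it. Origin: under its middle.
Mind the look-alikes: they are no part of the job. What is shaped like the mill but blue or orange is not meant.

How it is judged (in metres and radians):
At the end, for the whole second after the job is handed in: Mill and bottle stand at rest and upright (3 degrees), one at each end of the row, each centre within 18 mm of the row's line (50 mm in front of the rail's axis) and at most 25 mm between it and the end canister; every bystander within 15 mm of where it began (x of mill in the frame of rail between -0.068 and -0.032 m and x of oil_bottle in the frame of rail between -0.068 and -0.032 m and ((horizontal distance between mill and canister_a below 0.087 m and horizontal distance between oil_bottle and canister_b below 0.091 m) or (horizontal distance between mill and canister_b below 0.087 m and horizontal distance between oil_bottle and canister_a below 0.091 m)) and angle between each of mill, oil_bottle's own z axis and vertical below 0.05 rad and height (world z) of each of mill, oil_bottle below 0.004 m and linear speed of each of mill, oil_bottle below 0.01 m/s and distance of each of canister_a, canister_b, utensil_pot, spice_jar, cafetiere, mug, wooden_spoon from where it was at the start of the episode below 0.015 m); the robot touches nothing.
It fails at once if the mill or the bottle leaned over by more than 10 degrees (angle between any of mill, oil_bottle's own z axis and vertical above 0.175 rad).
It fails at once if the mill or the bottle was lifted off the worktop (its underside more than 10 mm up) (height (world z) of any of mill, oil_bottle above 0.01 m).
It fails at once if the mill or the bottle was gripped or shoved hard (over 20 N from the fingers) (contact force between the fingers and mill above 20 N or contact force between the fingers and oil_bottle above 20 N).
It fails at once if one of the other things was moved by more than 15 mm (distance of any of canister_a, canister_b, utensil_pot, spice_jar, cafetiere, mug, wooden_spoon from where it was at the start of the episode above 0.015 m).
It fails at once if one of the standing bystanders was knocked over (angle between any of canister_a, canister_b, utensil_pot, spice_jar, cafetiere, mug's own z axis and vertical above 0.3 rad).
It also fails if it takes over 72 s, if anything falls off the work surface, if the arm or the gripper's body presses on something with over 40 N, if the wrist force passes 120 N, or if a joint passes its speed limit or range.

## Robot

A 6-joint arm with a two-finger parallel gripper is mounted at the origin on the work surface. World frame = base frame: x ahead of the robot, y to its left, z up, the work surface at z = 0. Lengths are in m, angles in degrees, forces in N, time in s.
With the tool pointing down it reaches from about 0.375 to 0.9 m from the base axis. Payload 3.1 kg.
Tool frame: the origin (TCP) lies between the finger pads; the fingertips stand 11 mm ahead of it and the grasp point (between the pads) lies 8 mm behind it; z points along the fingers, y is the direction in which the jaws open and shut (so a half turn about z gives the same grasp; the last joint's range is limited). The gripper opens to 87 mm and grips with 3 to 60 N. Pads are 19 mm wide; open, the fingers measure 117 mm over their backs; the gripper's body (75 mm by 190 mm) begins 51 mm behind the grasp point.
Start: joints at [-10.227, 30.224, 82.088, -0, 67.689, -10.227], TCP at [0.625, 0, 0.234] pointing down, gripper open.
Joint ranges: [-176.69, 176.69], [-43.24, 126.21], [12.49, 139.97], [-82, 262], [0, 151.66], [-163.58, 163.58]. Speed limits (degrees/s): [159.86, 159.86, 180, 180, 180, 180].

## Interface

Orientations are given as a 3x3 rotation matrix whose columns are the frame's x, y, z axes.
In Python, from rig import bot, vision gives the robot as it stands. The module is installed in compiled form; this text tells all that it offers.
- The arm moves only by the tool jog_arm, never from a script. Its argument "rows" is a list of rows, each an object with "dp": the shift along the tool's x, y, z in mm, a list of three; "turn": the turn, a rotation vector about the tool's x, y, z in degrees, a list of three; "grip": the opening, from 0 (shut) to 1 (fully open). A call has 1 to 10 rows; each row is the pose to reach, as a shift and turn from the pose commanded when the call began, along the tool's axes at that moment; what a row does not reach only later rows make up. A row lasts 1/10 s, in which the tool goes at most 50 mm and 8.59 degrees, less where a joint would pass 70% of its speed; a pose out of reach is approached as far as the arm can. A call with a gripper value outside its range is refused whole. The fingers move at their own pace and stop on an object; the grip force is fixed at half the most. Time passes only in rows, so rows that repeat a pose let the fingers close. It gives the time, the measured TCP pose, the force and the opening at its end, in the units of the state.
- bot.read_state(): the state, without advancing time (a new reading comes with each control period).
- vision.capture(name): name is "scene" or "side" or "wrist"; returns (picture, depth): 480x640x3 uint8, red, green, blue; 480x640 float32, m along the optical axis (not along the pixel's ray), 0 where there is no reading.
- vision.camera_info(name): a dict with "vertical_fov" (degrees; the focal length in pixels is half the picture's height over the tangent of half this angle, whatever the lens; pixels are square), "cx", "cy" (the principal point, pixels), "position" and "rotation" of the camera in the world. Camera axes: x right, y down, z forward; pixel columns grow to the right and rows downward; lengths in m; the calibration is good to about 2 mm. A picture is of the moment at which its call begins: read the wrist's pose just before it. camera_info takes no time and is no camera call; for the wrist camera it gives the pose at the moment of the call.
- bot.hand_in(): hands the job in, once; it reports no verdict.
The state is a dict: "time_s": time; "joint_positions": joint angles; "qvel": joint speeds; "tau": joint torques, N m; "position": TCP position; "tcp_rot": TCP orientation; "force": force on the tool from outside, world axes, zero at the start; "moment": the same for the moment, N m; "opening": opening from 0.0 (shut) to 1.0 (fully open).
Only numpy, scipy, OpenCV 4.12 (cv2) and the standard library are available. Lean on these libraries where they do the work, as an engineer would, in place of code of your own. Each camera call takes 0.05 s, during which the arm holds its last target.

## Working session

There is one attempt and no reset: what is moved stays moved. The work goes in short steps, Python scripts to look and compute and a tool call to move; the robot and the scene stay as the last step left them, time stands still between calls to the robot, and variables do not carry over. Pictures are saved under pics/ and viewed, and the job is handed in when it is done.

Besides the shell and the picture viewer there is one more tool, called after ">>>" as name(argument=value, ...), one argument or row to a line, values as JSON. jog_arm: Moves the arm, as the interface text tells. Its arguments: {"type":"object","properties":{"rows":{"type":"array"}},"required":["rows"]}

```bash
mkdir -p pics; python3 - <<'E'
from rig import bot, vision
import cv2, numpy as np
s=bot.read_state(); print(s)
for n in ("scene","side","wrist"):
    i=vision.camera_info(n); print(n,i)
    p,d=vision.capture(n); cv2.imwrite(f"pics/{n}0.png",p[...,::-1]); np.savez(f"{n}0.npz",p=p,d=d,R=i["rotation"],t=i["position"],fov=i["vertical_fov"],cx=i["cx"],cy=i["cy"])
E
```

```text
{'time_s': 0.0, 'joint_positions': array([-1.02267846e+01,  3.02804842e+01,  8.21541094e+01,  1.99738879e-04,
        6.76895200e+01, -1.02263104e+01]), 'qvel': array([ 0.0781024 , -0.05172932,  0.05356252, -0.0524744 ,  0.01032691,
        0.07471204]), 'tau': array([-5.45745443e-04, -4.40045428e+01, -1.76593530e+01,  6.32597599e-02,
        5.83207863e-02, -1.53719384e-04]), 'position': array([6.2430922e-01, 1.6063837e-04, 2.3256797e-01]), 'tcp_rot': array([[ 1.00174811e-05,  9.99997729e-01, -2.13120158e-03],
       [ 9.99999925e-01, -9.19108616e-06,  3.87769522e-04],
       [ 3.87749053e-04, -2.13120531e-03, -9.99997654e-01]]), 'force': array([ 0.30733306,  0.17960263, -0.21902958]), 'moment': array([ 0.0410934 ,  0.02638004, -0.06150612]), 'opening': 0.9986198940239126}
scene {'vertical_fov': 50.066254146489, 'cx': 322.23986867663564, 'cy': 233.80448984470243, 'position': array([1.23085159, 0.12639253, 0.76007437]), 'rotation': array([[-0.17448469,  0.68648769, -0.70589641],
       [ 0.98456426,  0.13162693, -0.11535847],
       [ 0.01372281, -0.71512866, -0.69885813]])}
side {'vertical_fov': 56.883852848661604, 'cx': 317.00426212441306, 'cy': 244.33754795881975, 'position': array([ 0.18145645, -0.45257131,  0.69873653]), 'rotation': array([[ 0.80280965, -0.45416612,  0.38630274],
       [-0.59623319, -0.60974755,  0.52222016],
       [-0.00162755, -0.6495699 , -0.76030013]])}
wrist {'vertical_fov': 63.080565519890584, 'cx': 318.8070218753161, 'cy': 237.9243048707975, 'position': array([0.62426821, 0.06984268, 0.38286649]), 'rotation': array([[ 9.99999354e-01, -8.60096921e-05, -1.13304163e-03],
       [-3.72333767e-04, -9.66883570e-01, -2.55217601e-01],
       [-1.07356815e-03,  2.55217859e-01, -9.66882977e-01]])}
```

View pics/scene0.png

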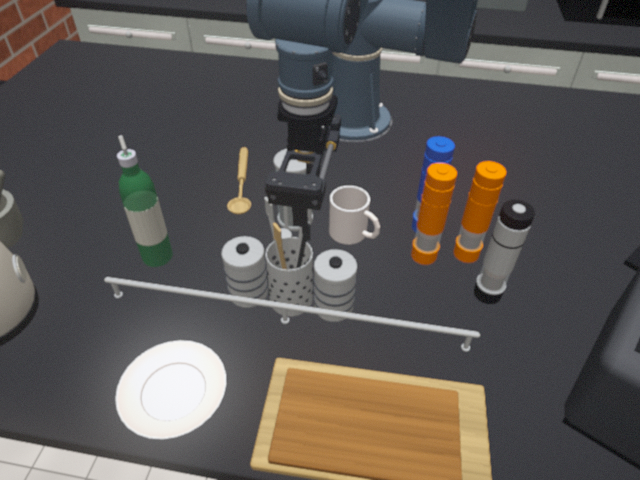

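View pics/side0.png

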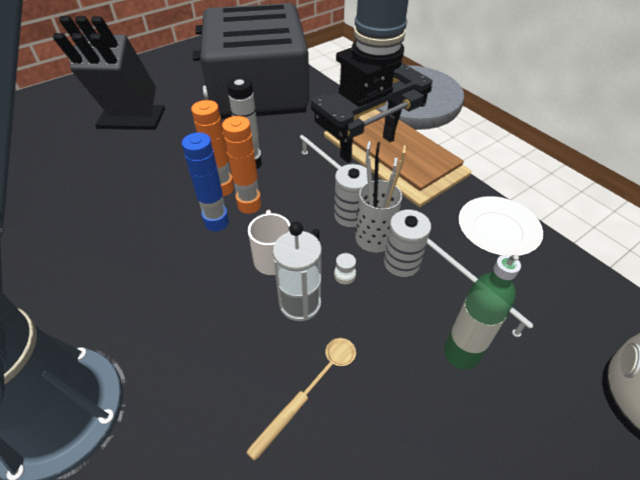

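View pics/wrist0.png

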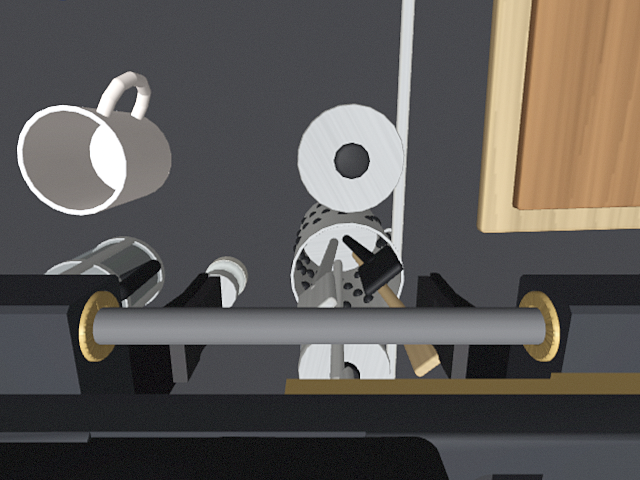

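The scene view shows the mill at (505,250) on the +y side. The bottle is at (148,215) on the −y side, and the rail runs from (107,282) to (475,335). Next I'll build point clouds from depth.

```bash
cat > h.py <<'E'
import numpy as np, cv2
def load(n,k=0):
    z=np.load(f"{n}{k}.npz"); return z
def cloud(z):
    p,d=z["p"],z["d"]; f=p.shape[0]/2/np.tan(np.radians(z["fov"])/2)
    v,u=np.mgrid[:480,:640]; 
    c=np.stack([(u-z["cx"])/f*d,(v-z["cy"])/f*d,d],-1)
    w=c@z["R"].T+z["t"]; w[d==0]=np.nan
    return w
def ray(z,u,v,h):
    f=z["p"].shape[0]/2/np.tan(np.radians(z["fov"])/2)
    r=z["R"]@np.array([(u-z["cx"])/f,(v-z["cy"])/f,1]); s=(h-z["t"][2])/r[2]; return z["t"]+s*r
def proj(z,P):
    f=z["p"].shape[0]/2/np.tan(np.radians(z["fov"])/2)
    c=z["R"].T@(np.asarray(P)-z["t"]); return f*c[0]/c[2]+z["cx"],f*c[1]/c[2]+z["cy"]
def top(zs,zmin,zmax,x0=.25,x1=1.0,y0=-.5,y1=.5,s=600):
    H=np.zeros((int((x1-x0)*s),int((y1-y0)*s),3),np.uint8)
    for z in zs:
        w=cloud(z); m=(w[...,2]>zmin)&(w[...,2]<zmax)&(w[...,0]>x0)&(w[...,0]<x1)&(w[...,1]>y0)&(w[...,1]<y1)
        P=w[m]; C=z["p"][m]
        H[((x1-P[:,0])*s).astype(int).clip(0,H.shape[0]-1),((y1-P[:,1])*s).astype(int).clip(0,H.shape[1]-1)]=np.maximum(C[:,::-1],40)
    return H
E
python3 - <<'E'
from h import *
a,b=load("scene"),load("side")
for z in(a,b):
    w=cloud(z); print(np.isnan(w[...,0]).mean())
H=top([a,b],.012,.25)
for k in range(10):
    cv2.putText(H,f"{.5-k*.1:.1f}",(k*60,445),0,.35,(0,255,255));
    if k<8: cv2.putText(H,f"{1-k*.1:.1f}",(0,k*60+5),0,.35,(0,255,255))
cv2.imwrite("pics/top0.png",H)
E
```

```text
0.004059244791666666
0.003955078125
```

View pics/top0.png

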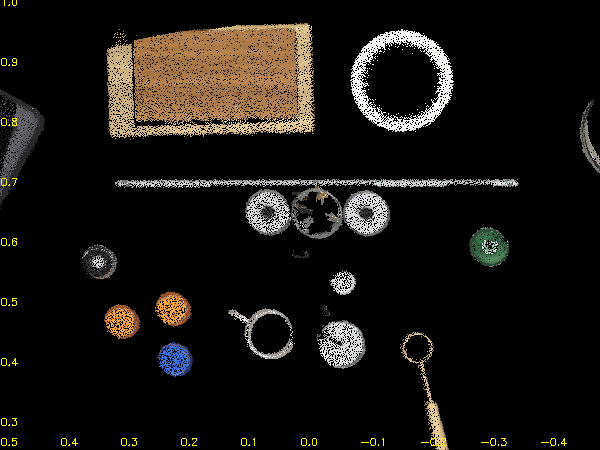

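The top-down map shows everything cleanly: mill near (0.566, 0.335), bottle near (0.59, −0.30), rail at x≈0.70. Next come the precise fits.

```bash
cat >> h.py <<'E'
from scipy.optimize import least_squares
def fit(zs,x,y,zmin,zmax,r,rad=.05):
    P=[]
    for z in zs:
        w=cloud(z).reshape(-1,3); m=(np.hypot(w[:,0]-x,w[:,1]-y)<rad)&(w[:,2]>zmin)&(w[:,2]<zmax); P.append(w[m])
    P=np.concatenate(P)
    f=lambda c:np.hypot(P[:,0]-c[0],P[:,1]-c[1])-r
    s=least_squares(f,[x,y],loss="soft_l1",f_scale=.002)
    return s.x,len(P),np.abs(s.fun).mean()
def report(zs,g=None):
    g=g or dict(mill=(.566,.349,.03,.19,.026),oil=(.593,-.298,.03,.17,.03),ca=(.65,.07,.02,.10,.037),cb=(.65,-.095,.02,.1,.037),pot=(.65,-.012,.02,.12,.04),jar=(.532,-.055,.01,.035,.02),caf=(.43,-.053,.02,.14,.039),mug=(.446,.067,.02,.085,.04),or1=(.467,.312,.03,.19,.026),or2=(.488,.228,.03,.19,.026))
    for k,v in g.items():
        for nm,z in [("both",zs)]+[(str(i),[q]) for i,q in enumerate(zs)]:
            try: c,n,e=fit(z,*v); print(k,nm,c.round(4),n,round(e,4))
            except Exception as ex: print(k,nm,ex)
def rail(z):
    w=cloud(z).reshape(-1,3); m=(abs(w[:,0]-.697)<.02)&(w[:,2]>.043)&(w[:,2]<.05)&((w[:,1]>.13)|(w[:,1]<-.15))&(abs(w[:,1])<.35)
    P=w[m]; return np.polyfit(P[:,1],P[:,0],1),P[:,1].min(),P[:,1].max(),len(P)
E
python3 - <<'E'
from h import *
zs=[load("scene"),load("side")]
report(zs)
for z in zs: print(rail(z))
w=cloud(zs[0]);print(np.nanmedian(w[(abs(w[...,0]-.5)<.03)&(abs(w[...,1]+.2)<.05)][:,2]))
E
```

```text
mill both [0.5622 0.3362] 2780 0.0013
mill 0 [0.5622 0.3374] 2063 0.0009
mill 1 [0.5625 0.3343] 717 0.001
oil both [ 0.5878 -0.316 ] 3848 0.001
oil 0 [ 0.5874 -0.3147] 1899 0.0009
oil 1 [ 0.5881 -0.3175] 1949 0.0005
ca both [0.6454 0.0544] 1489 0.0024
ca 0 [0.6448 0.0544] 1180 0.0025
ca 1 [0.6473 0.0521] 309 0.0007
cb both [ 0.643  -0.1054] 2197 0.0051
cb 0 [ 0.6429 -0.1082] 1440 0.0047
cb 1 [ 0.6431 -0.1008] 757 0.004
pot both [ 0.6443 -0.024 ] 3776 0.0063
pot 0 [ 0.6448 -0.0249] 2497 0.0051
pot 1 [ 0.6421 -0.0189] 1279 0.0082
jar both [ 0.5315 -0.0704] 199 0.0015
jar 0 [ 0.532 -0.055] 0 nan
jar 1 [ 0.5315 -0.0704] 199 0.0015
caf both [ 0.4265 -0.0642] 856 0.0016
caf 0 [ 0.4235 -0.0651] 240 0.0013
caf 1 [ 0.4273 -0.0653] 616 0.001
mug both [0.4433 0.0466] 2219 0.0036
mug 0 [0.4438 0.0527] 1419 0.0029
mug 1 [0.4413 0.0441] 800 0.0015
or1 both [0.4622 0.2983] 2764 0.0013
or1 0 [0.4622 0.2999] 1828 0.001
or1 1 [0.4625 0.2969] 936 0.001
or2 both [0.4835 0.2139] 3779 0.0052
or2 0 [0.4837 0.2148] 1820 0.0018
or2 1 [0.4837 0.2131] 1959 0.0082
(array([-0.00208123,  0.69579303]), np.float64(-0.34925202088665547), np.float64(0.30713322399808984), 927)
(array([-0.00307034,  0.69242572]), np.float64(-0.34942022919769156), np.float64(0.3001946742762105), 476)
-0.000646728656508333h.py:31: RuntimeWarning: Mean of empty slice.
  return s.x,len(P),np.abs(s.fun).mean()
  ret = ret.dtype.type(ret / rcount)
```

```bash
cat >> h.py <<'E'
from scipy.spatial.transform import Rotation as Ro
def target_R(u,th,lead):
    u=np.array([*u,0.])/np.hypot(*u); Z=np.array([0,0,1.]); th=np.radians(th)
    z=u*np.sin(th)-Z*np.cos(th); x=lead*(u*np.cos(th)+Z*np.sin(th)); return np.stack([x,np.cross(z,x),z],1)
def go(P,Rt=None):
    from rig import bot
    s=bot.read_state(); R=s["tcp_rot"]
    dp=R.T@(np.array(P)-s["position"])*1000
    rv=np.degrees(Ro.from_matrix(R.T@Rt).as_rotvec()) if Rt is not None else np.zeros(3)
    print("t",round(s["time_s"],2),"pos",s["position"].round(4),"F",s["force"].round(1),"open",round(s["opening"],3),"| dp",dp.round(1),"turn",rv.round(1))
E
python3 - <<'E'
from h import *
z=[load("scene"),load("side")]
for k,v in dict(ca=(.645,.054,.02,.10,.037,.041),cb=(.645,-.106,.02,.1,.037,.041),ca_top=(.645,.054,.107,.2,.0,.012),cb_top=(.645,-.106,.107,.2,.0,.012)).items(): print(k,fit(z,*v),[fit([q],*v)[0] for q in z])
# rail bar ends z of rail
go([.563,-.374,.36],target_R((.394,.919),33,1))
E
```

```text
ca (array([0.64502001, 0.0539001 ]), 1761, np.float64(0.0010712250998836657)) [array([0.64442866, 0.05414754]), array([0.64718067, 0.0517894 ])]
cb (array([ 0.64349546, -0.10934617]), 1863, np.float64(0.001328048369632983)) [array([ 0.64269687, -0.10961487]), array([ 0.64488712, -0.10919945])]
ca_top (array([0.64609183, 0.05349103]), 202, np.float64(0.008233691707471935)) [array([0.64844444, 0.05455844]), array([0.64178503, 0.05176201])]
cb_top (array([ 0.64567595, -0.10624526]), 235, np.float64(0.008300762296778365)) [array([ 0.64819707, -0.10498963]), array([ 0.64198886, -0.10793148])]
t 0.15 pos [6.244e-01 1.000e-04 2.328e-01] F [ 0.4  0.  -0.5] open 1.003 | dp [-374.1  -61.6 -127.2] turn [-6.8 32.5 22.5]
```

>>> jog_arm(
  rows=[
    {"dp": [0, 0, -50], "turn": [0, 0, 0], "grip": 0.42},
    {"dp": [0, 0, -100], "turn": [0, 0, 0], "grip": 0.42},
    {"dp": [0, 0, -160], "turn": [0, 0, 0], "grip": 0.42},
    {"dp": [0, 0, -160], "turn": [0, 0, 0], "grip": 0.42},
    {"dp": [0, 0, -160], "turn": [0, 0, 0], "grip": 0.42},
  ],
)

```text
time_s: 0.65
position: [0.6259, -0.0001, 0.3962]
tcp_rot: [[-0.0, 1.0, 0.006], [1.0, 0.0, -0.001], [-0.001, 0.006, -1.0]]
force: [-0.7, 0.5, -0.2]
opening: 0.63
```

```bash
python3 - <<'E'
from h import *
go([.563,-.374,.36],target_R((.394,.919),33,1))
E
```

```text
t 0.65 pos [ 6.259e-01 -1.000e-04  3.962e-01] F [-0.7  0.5 -0.2] open 0.63 | dp [-373.9  -63.1   36.3] turn [-6.4 32.5 22.7]
```

>>> jog_arm(
  rows=[
    {"dp": [-374, -63, 36], "turn": [-6.4, 32.5, 22.7], "grip": 0.414},
    {"dp": [-374, -63, 36], "turn": [-6.4, 32.5, 22.7], "grip": 0.414},
    {"dp": [-374, -63, 36], "turn": [-6.4, 32.5, 22.7], "grip": 0.414},
    {"dp": [-374, -63, 36], "turn": [-6.4, 32.5, 22.7], "grip": 0.414},
    {"dp": [-374, -63, 36], "turn": [-6.4, 32.5, 22.7], "grip": 0.414},
    {"dp": [-374, -63, 36], "turn": [-6.4, 32.5, 22.7], "grip": 0.414},
    {"dp": [-374, -63, 36], "turn": [-6.4, 32.5, 22.7], "grip": 0.414},
    {"dp": [-374, -63, 36], "turn": [-6.4, 32.5, 22.7], "grip": 0.414},
    {"dp": [-374, -63, 36], "turn": [-6.4, 32.5, 22.7], "grip": 0.414},
    {"dp": [-374, -63, 36], "turn": [-6.4, 32.5, 22.7], "grip": 0.414},
  ],
)

```text
time_s: 1.65
position: [0.5611, -0.3737, 0.3546]
tcp_rot: [[0.337, 0.918, 0.209], [0.767, -0.396, 0.505], [0.546, -0.01, -0.838]]
force: [0.2, -0.3, -0.5]
opening: 0.413
```

```bash
python3 - <<'E'
from h import *
go([.563,-.374,.10],target_R((.394,.919),33,1))
go([.563,-.374,.03],target_R((.394,.919),33,1))
from rig import vision
i=vision.camera_info("side");p,d=vision.capture("side"); cv2.imwrite("pics/side1.png",p[...,::-1])
E
```

```text
t 1.65 pos [ 0.5611 -0.3737  0.3546] F [ 0.2 -0.3 -0.5] open 0.413 | dp [-138.6    4.4  213.5] turn [-0.4 -0.1 -0.4]
t 1.65 pos [ 0.5611 -0.3737  0.3546] F [ 0.2 -0.3 -0.5] open 0.413 | dp [-176.8    5.1  272.1] turn [-0.4 -0.1 -0.4]
```

View pics/side1.png

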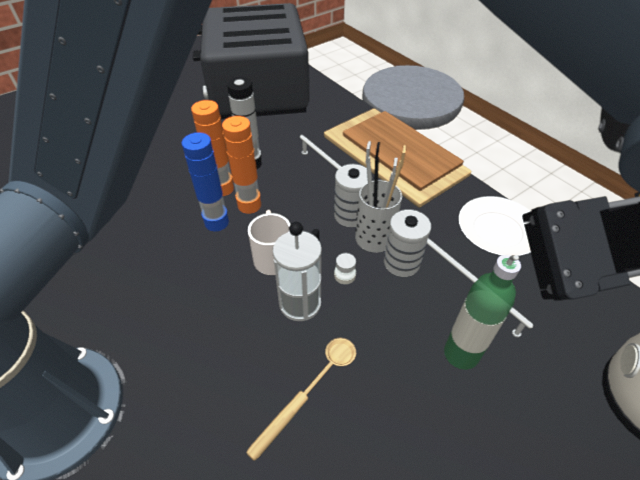

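The side view shows the gripper clear, above and behind the bottle (gripper at (580,245), bottle base at (465,355)). Descending.

>>> jog_arm(
  rows=[
    {"dp": [-28, 1, 43], "turn": [0, 0, 0], "grip": 0.414},
    {"dp": [-55, 2, 85], "turn": [0, 0, 0], "grip": 0.414},
    {"dp": [-83, 3, 128], "turn": [0, 0, 0], "grip": 0.414},
    {"dp": [-111, 4, 170], "turn": [0, 0, 0], "grip": 0.414},
    {"dp": [-138, 4, 213], "turn": [0, 0, 0], "grip": 0.414},
    {"dp": [-155, 5, 239], "turn": [0, 0, 0], "grip": 0.414},
    {"dp": [-166, 5, 257], "turn": [0, 0, 0], "grip": 0.414},
    {"dp": [-173, 5, 266], "turn": [0, 0, 0], "grip": 0.414},
    {"dp": [-175, 5, 269], "turn": [0, 0, 0], "grip": 0.414},
    {"dp": [-175, 5, 269], "turn": [0, 0, 0], "grip": 0.414},
  ],
)

```text
time_s: 2.7
position: [0.5655, -0.3764, 0.0378]
tcp_rot: [[0.333, 0.919, 0.212], [0.771, -0.395, 0.5], [0.543, -0.003, -0.84]]
force: [-0.3, -0.6, -0.1]
opening: 0.414
```

```bash
python3 - <<'E'
from h import *
R=target_R((.394,.919),33,1)
go([.630,-.221,.03],R)
from rig import vision
for n in ("side","scene"):
  i=vision.camera_info(n);p,d=vision.capture(n); cv2.imwrite(f"pics/{n}2.png",p[...,::-1])
p=np.hstack([cv2.imread("pics/side2.png")[200:440,360:],cv2.imread("pics/scene2.png")[100:340,0:320]]);cv2.imwrite("pics/c2.png",p)
E
```

```text
t 2.7 pos [ 0.5655 -0.3764  0.0378] F [-0.3 -0.6 -0.1] open 0.414 | dp [137.1  -2.   97.8] turn [-0.1  0.1 -0.1]
```

View pics/c2.png

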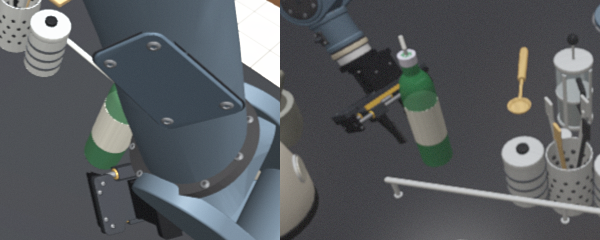

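>>> jog_arm(
  rows=[
    {"dp": [-4, -3, 6], "turn": [0, 0, 0], "grip": 0.414},
    {"dp": [0, -3, 9], "turn": [0, 0, 0], "grip": 0.414},
    {"dp": [4, -3, 11], "turn": [0, 0, 0], "grip": 0.414},
    {"dp": [8, -3, 14], "turn": [0, 0, 0], "grip": 0.414},
    {"dp": [12, -3, 16], "turn": [0, 0, 0], "grip": 0.414},
    {"dp": [14, -3, 18], "turn": [0, 0, 0], "grip": 0.414},
    {"dp": [16, -3, 19], "turn": [0, 0, 0], "grip": 0.414},
    {"dp": [18, -3, 20], "turn": [0, 0, 0], "grip": 0.414},
    {"dp": [20, -3, 21], "turn": [0, 0, 0], "grip": 0.414},
    {"dp": [22, -3, 23], "turn": [0, 0, 0], "grip": 0.414},
  ],
)

```text
time_s: 3.8
position: [0.5743, -0.3478, 0.0294]
tcp_rot: [[0.334, 0.918, 0.211], [0.772, -0.395, 0.498], [0.541, -0.003, -0.841]]
force: [-2.7, -3.9, 1.2]
opening: 0.414
```

```bash
python3 - <<'E'
from h import *
R=target_R((.394,.919),33,1)
go([.630,-.221,.03],R)
from rig import vision
for n in ("side","scene"):
  i=vision.camera_info(n);p,d=vision.capture(n); cv2.imwrite(f"pics/{n}3.png",p[...,::-1])
  z=dict(p=p,d=d,R=i["rotation"],t=i["position"],fov=i["vertical_fov"],cx=i["cx"],cy=i["cy"])
  if n=="scene": print(fit([z],.588,-.316,.05,.17,.03))
p=np.hstack([cv2.imread("pics/side3.png")[200:440,360:],cv2.imread("pics/scene3.png")[100:340,0:320]]);cv2.imwrite("pics/c3.png",p)
E
```

```text
t 3.8 pos [ 0.5743 -0.3478  0.0294] F [-2.7 -3.9  1.2] open 0.414 | dp [116.9   1.   74.4] turn [-0.1  0.3 -0.2]
(array([ 0.58858759, -0.31305803]), 1779, np.float64(0.0020472565051005984))
```

View pics/c3.png

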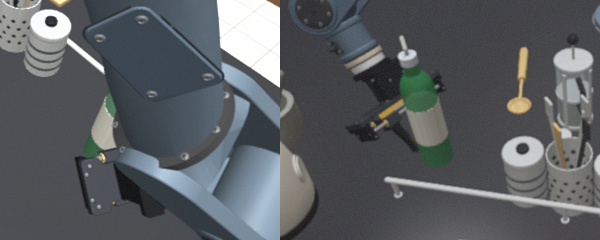

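>>> jog_arm(
  rows=[
    {"dp": [3, 0, 2], "turn": [0, 0, 0], "grip": 0.414},
    {"dp": [6, 0, 4], "turn": [0, 0, 0], "grip": 0.414},
    {"dp": [9, 0, 6], "turn": [0, 0, 0], "grip": 0.414},
    {"dp": [12, 0, 8], "turn": [0, 0, 0], "grip": 0.414},
    {"dp": [15, 0, 10], "turn": [0, 0, 0], "grip": 0.414},
    {"dp": [18, 0, 12], "turn": [0, 0, 0], "grip": 0.414},
    {"dp": [21, 0, 14], "turn": [0, 0, 0], "grip": 0.414},
    {"dp": [24, 0, 16], "turn": [0, 0, 0], "grip": 0.414},
    {"dp": [27, 0, 17], "turn": [0, 0, 0], "grip": 0.414},
    {"dp": [30, 0, 19], "turn": [0, 0, 0], "grip": 0.414},
  ],
)

```text
time_s: 4.9
position: [0.5881, -0.3131, 0.0293]
tcp_rot: [[0.334, 0.919, 0.21], [0.77, -0.395, 0.501], [0.543, -0.006, -0.839]]
force: [-1.4, -3.5, 0.5]
opening: 0.414
```

```bash
cat >> h.py <<'E'
def snap(k,crop=None):
    from rig import vision
    Z={}
    for n in ("side","scene"):
        i=vision.camera_info(n);p,d=vision.capture(n); cv2.imwrite(f"pics/{n}{k}.png",p[...,::-1])
        Z[n]=dict(p=p,d=d,R=i["rotation"],t=i["position"],fov=i["vertical_fov"],cx=i["cx"],cy=i["cy"]); np.savez(f"{n}{k}.npz",**Z[n])
    return Z
def axis(z,x,y,r,zlo,zmid,zhi,rad=.05):
    a=fit([z],x,y,zlo,zmid,r,rad); b=fit([z],x,y,zmid,zhi,r,rad); d=b[0]-a[0]; print("lo",a[0].round(4),a[1],"hi",b[0].round(4),b[1],"lean deg",np.degrees(d/((zhi-zlo)/2)).round(1))
E
python3 - <<'E'
from h import *
R=target_R((.394,.919),33,1)
go([.630,-.221,.03],R)
Z=snap(4); axis(Z["scene"],.599,-.284,.03,.07,.12,.17,.036)
E
```

```text
t 4.9 pos [ 0.5881 -0.3131  0.0293] F [-1.4 -3.5  0.5] open 0.414 | dp [85.3  2.1 54.4] turn [-0.3  0.1 -0.2]
lo [ 0.6022 -0.2786] 346 hi [ 0.6021 -0.2787] 416 lean deg [-0.  -0.1]
```

The bottle slides upright, with no lean and about 3.8 N. Continuing.

>>> jog_arm(
  rows=[
    {"dp": [4, 0, 3], "turn": [0, 0, 0], "grip": 0.414},
    {"dp": [8, 0, 5], "turn": [0, 0, 0], "grip": 0.414},
    {"dp": [12, 0, 8], "turn": [0, 0, 0], "grip": 0.414},
    {"dp": [16, 0, 10], "turn": [0, 0, 0], "grip": 0.414},
    {"dp": [20, 0, 13], "turn": [0, 0, 0], "grip": 0.414},
    {"dp": [24, 1, 15], "turn": [0, 0, 0], "grip": 0.414},
    {"dp": [28, 1, 18], "turn": [0, 0, 0], "grip": 0.414},
    {"dp": [32, 1, 20], "turn": [0, 0, 0], "grip": 0.414},
    {"dp": [36, 1, 23], "turn": [0, 0, 0], "grip": 0.414},
    {"dp": [40, 1, 25], "turn": [0, 0, 0], "grip": 0.414},
  ],
)

```text
time_s: 6.0
position: [0.6078, -0.2703, 0.0301]
tcp_rot: [[0.334, 0.919, 0.21], [0.77, -0.395, 0.501], [0.543, -0.006, -0.84]]
force: [0.1, -1.5, -1.8]
opening: 0.411
```

```bash

python3 - <<'E'
from h import *
R=target_R((.394,.919),33,1)
go([.630,-.221,.03],R)
Z=snap(5); axis(Z["scene"],.621,-.235,.03,.07,.12,.17,.036)
print(fit([Z["scene"]],.645,-.108,.02,.1,.037,.04)[0],rail(Z["scene"])[0])
p=np.hstack([cv2.imread("pics/side5.png")[150:440,300:],cv2.imread("pics/scene5.png")[100:390,0:400]]);cv2.imwrite("pics/c5.png",p)
E
```

```text
t 6.0 pos [ 0.6078 -0.2703  0.0301] F [ 0.1 -1.5 -1.8] open 0.411 | dp [45.3  0.9 29.4] turn [-0.2  0.1 -0.2]
lo [ 0.6228 -0.2335] 670 hi [ 0.6229 -0.233 ] 748 lean deg [0.2 0.7]
[ 0.64273652 -0.10958152] [-0.00226654  0.69581479]
```

View pics/c5.png

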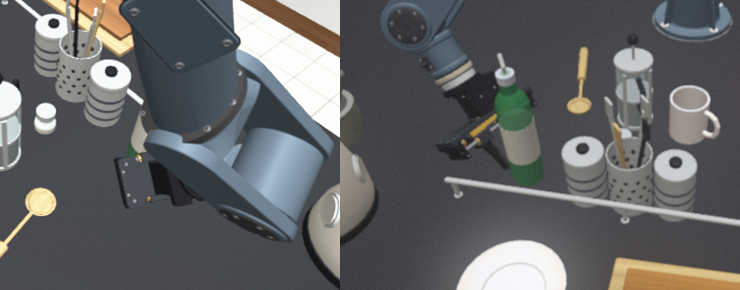

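>>> jog_arm(
  rows=[
    {"dp": [4, 0, 3], "turn": [0, 0, 0], "grip": 0.414},
    {"dp": [9, 0, 6], "turn": [0, 0, 0], "grip": 0.414},
    {"dp": [14, 0, 9], "turn": [0, 0, 0], "grip": 0.414},
    {"dp": [19, 0, 12], "turn": [0, 0, 0], "grip": 0.414},
    {"dp": [24, 0, 15], "turn": [0, 0, 0], "grip": 0.414},
    {"dp": [29, 1, 18], "turn": [0, 0, 0], "grip": 0.414},
    {"dp": [32, 1, 20], "turn": [0, 0, 0], "grip": 0.414},
    {"dp": [35, 1, 22], "turn": [0, 0, 0], "grip": 0.414},
    {"dp": [37, 1, 23], "turn": [0, 0, 0], "grip": 0.414},
    {"dp": [37, 1, 23], "turn": [0, 0, 0], "grip": 0.414},
  ],
)

```text
time_s: 7.1
position: [0.6261, -0.2307, 0.0312]
tcp_rot: [[0.334, 0.919, 0.211], [0.77, -0.395, 0.501], [0.544, -0.005, -0.839]]
force: [-1.0, -0.9, -1.1]
opening: 0.416
```

```bash

python3 - <<'E'
from h import *
R=target_R((.394,.919),33,1)
go([.630,-.221,.03],R)
Z=snap(6); axis(Z["scene"],.641,-.194,.03,.07,.12,.17,.036)
print(fit([Z["scene"]],.645,-.108,.02,.1,.037,.04)[0],rail(Z["scene"])[0])
E
```

```text
t 7.1 pos [ 0.6261 -0.2307  0.0312] F [-1.  -0.9 -1.1] open 0.416 | dp [ 8.2 -0.2  6.7] turn [-0.2  0.1 -0.2]
lo [ 0.6403 -0.1962] 675 hi [ 0.64   -0.1964] 768 lean deg [-0.3 -0.3]
[ 0.64274778 -0.10962486] [-0.00251682  0.69582242]
```

>>> jog_arm(
  rows=[
    {"dp": [2, 0, 1], "turn": [0, 0, 0], "grip": 0.414},
    {"dp": [4, 0, 3], "turn": [0, 0, 0], "grip": 0.414},
    {"dp": [6, 0, 4], "turn": [0, 0, 0], "grip": 0.414},
    {"dp": [8, 0, 5], "turn": [0, 0, 0], "grip": 0.414},
    {"dp": [9, 0, 6], "turn": [0, 0, 0], "grip": 0.414},
    {"dp": [9, 0, 6], "turn": [0, 0, 0], "grip": 0.414},
    {"dp": [9, 0, 6], "turn": [0, 0, 0], "grip": 0.414},
  ],
)

```text
time_s: 7.9
position: [0.6303, -0.2211, 0.0311]
tcp_rot: [[0.334, 0.919, 0.211], [0.77, -0.395, 0.501], [0.543, -0.005, -0.839]]
force: [-0.5, -0.9, -1.2]
opening: 0.417
```

```bash

python3 - <<'E'
from h import *
R=target_R((.394,.919),33,1)
go([.58,-.33,.03],R)
Z=snap(7); axis(Z["scene"],.644,-.187,.03,.07,.12,.17,.036)
print(fit([Z["scene"]],.645,-.108,.02,.1,.037,.04)[0],rail(Z["scene"])[0])
E
```

```text
t 7.9 pos [ 0.6303 -0.2211  0.0311] F [-0.5 -0.9 -1.2] open 0.417 | dp [-101.2   -3.2  -64.3] turn [-0.2  0.1 -0.2]
lo [ 0.6447 -0.1862] 679 hi [ 0.6445 -0.1863] 764 lean deg [-0.2 -0.2]
[ 0.64273314 -0.10961166] [-0.00233913  0.69579333]
```

>>> jog_arm(
  rows=[
    {"dp": [-5, 0, -3], "turn": [0, 0, 0], "grip": 0.414},
    {"dp": [-20, 0, -13], "turn": [0, 0, 0], "grip": 0.414},
    {"dp": [-45, 0, -29], "turn": [0, 0, 0], "grip": 0.414},
    {"dp": [-75, 0, -48], "turn": [0, 0, 0], "grip": 0.414},
    {"dp": [-90, 0, -58], "turn": [0, 0, 0], "grip": 0.414},
    {"dp": [-65, 0, -100], "turn": [0, 0, 0], "grip": 0.414},
    {"dp": [-38, 0, -142], "turn": [0, 0, 0], "grip": 0.414},
    {"dp": [-11, 0, -184], "turn": [0, 0, 0], "grip": 0.414},
    {"dp": [16, 0, -226], "turn": [0, 0, 0], "grip": 0.414},
    {"dp": [43, 0, -268], "turn": [0, 0, 0], "grip": 0.414},
  ],
)

```text
time_s: 9.0
position: [0.5874, -0.3224, 0.2815]
tcp_rot: [[0.335, 0.919, 0.211], [0.77, -0.395, 0.501], [0.544, -0.006, -0.839]]
force: [0.5, -0.7, -0.0]
opening: 0.418
```

```bash

python3 - <<'E'
from h import *
go([.58,-.33,.42])
R=target_R((.707,-.707),32,-1)
print(R.round(3))
E
```

```text
t 9.0 pos [ 0.5874 -0.3224  0.2815] F [ 0.5 -0.7 -0. ] open 0.418 | dp [  67.    -4.6 -121.6] turn [0. 0. 0.]
[[-0.6    0.707  0.375]
 [ 0.6    0.707 -0.375]
 [-0.53   0.    -0.848]]
```

```bash

python3 - <<'E'
from h import *
zs=[load("scene"),load("side")]
H=top(zs,.012,.3,.3,1.,.1,.8,800)
for k in range(8):
    cv2.putText(H,f"{.8-k*.1:.1f}",(k*80,555),0,.35,(0,255,255)); cv2.putText(H,f"{1-k*.1:.1f}",(0,k*80+5),0,.35,(0,255,255))
cv2.imwrite("pics/top1.png",H)
E
```

View pics/top1.png

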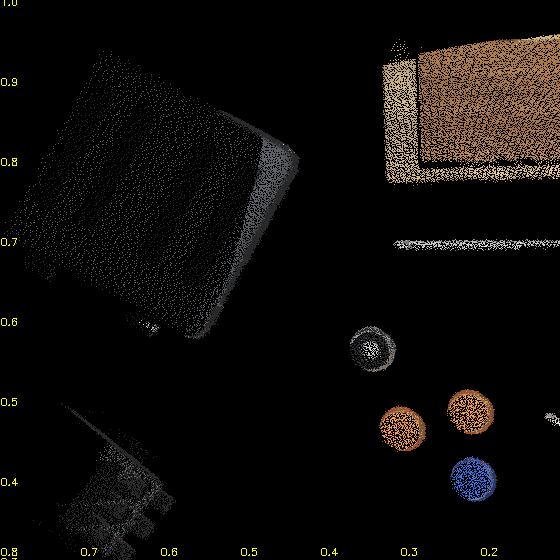

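>>> jog_arm(
  rows=[
    {"dp": [27, 0, -42], "turn": [0, 0, 0], "grip": 0.6},
    {"dp": [54, 0, -84], "turn": [0, 0, 0], "grip": 0.8},
    {"dp": [76, 0, -117], "turn": [0, 0, 0], "grip": 0.862},
    {"dp": [76, 0, -117], "turn": [0, 0, 0], "grip": 0.862},
    {"dp": [76, 0, -117], "turn": [0, 0, 0], "grip": 0.862},
  ],
)

```text
time_s: 9.5
position: [0.5885, -0.3227, 0.4201]
tcp_rot: [[0.334, 0.919, 0.212], [0.771, -0.395, 0.499], [0.542, -0.003, -0.84]]
force: [0.8, 0.0, -0.8]
opening: 0.78
```

```bash

python3 - <<'E'
from h import *
R=target_R((.707,-.707),29,-1)
go([.548,.414,.40],R)
w=cloud(load("side"));m=(w[...,0]>.36)&(w[...,0]<.46)&(w[...,1]>.58)&(w[...,1]<.72);print(np.nanmax(w[m][:,2]))
m=(w[...,0]>.58)&(w[...,0]<.8)&(w[...,1]>.5)&(w[...,1]<.7);print(np.nanpercentile(w[m][:,2],99))
E
```

```text
t 9.5 pos [ 0.5885 -0.3227  0.4201] F [ 0.8  0.  -0.8] open 0.78 | dp [ 543.8 -328.2  375.9] turn [  2.2 -54.2 -71.3]
0.292468147782461
0.18685880770143432
```

>>> jog_arm(
  rows=[
    {"dp": [544, -328, 376], "turn": [2.2, -54.2, -71.3], "grip": 0.862},
    {"dp": [544, -328, 376], "turn": [2.2, -54.2, -71.3], "grip": 0.862},
    {"dp": [544, -328, 376], "turn": [2.2, -54.2, -71.3], "grip": 0.862},
    {"dp": [544, -328, 376], "turn": [2.2, -54.2, -71.3], "grip": 0.862},
    {"dp": [544, -328, 376], "turn": [2.2, -54.2, -71.3], "grip": 0.862},
    {"dp": [544, -328, 376], "turn": [2.2, -54.2, -71.3], "grip": 0.862},
    {"dp": [544, -328, 376], "turn": [2.2, -54.2, -71.3], "grip": 0.862},
    {"dp": [544, -328, 376], "turn": [2.2, -54.2, -71.3], "grip": 0.862},
    {"dp": [544, -328, 376], "turn": [2.2, -54.2, -71.3], "grip": 0.862},
    {"dp": [544, -328, 376], "turn": [2.2, -54.2, -71.3], "grip": 0.862},
  ],
)

```text
time_s: 10.5
position: [0.5601, 0.1783, 0.4044]
tcp_rot: [[-0.599, 0.734, 0.319], [0.662, 0.678, -0.319], [-0.451, 0.02, -0.892]]
force: [1.3, -0.5, 0.3]
opening: 0.863
```

```bash

python3 - <<'E'
from h import *
R=target_R((.707,-.707),29,-1)
go([.548,.414,.40],R)
E
```

```text
t 10.5 pos [0.5601 0.1783 0.4044] F [ 1.3 -0.5  0.3] open 0.863 | dp [165.2 150.9 -75.2] turn [-0.1 -2.2 -2.5]
```

>>> jog_arm(
  rows=[
    {"dp": [165, 150, -75], "turn": [0, -2.2, -2.5], "grip": 0.862},
    {"dp": [165, 150, -75], "turn": [0, -2.2, -2.5], "grip": 0.862},
    {"dp": [165, 150, -75], "turn": [0, -2.2, -2.5], "grip": 0.862},
    {"dp": [165, 150, -75], "turn": [0, -2.2, -2.5], "grip": 0.862},
    {"dp": [165, 150, -75], "turn": [0, -2.2, -2.5], "grip": 0.862},
    {"dp": [165, 150, -75], "turn": [0, -2.2, -2.5], "grip": 0.862},
    {"dp": [165, 150, -75], "turn": [0, -2.2, -2.5], "grip": 0.862},
  ],
)

```text
time_s: 11.2
position: [0.5491, 0.4116, 0.3999]
tcp_rot: [[-0.617, 0.71, 0.339], [0.622, 0.704, -0.344], [-0.483, -0.001, -0.876]]
force: [0.1, -0.3, -0.2]
opening: 0.863
```

```bash

python3 - <<'E'
from h import *
R=target_R((.707,-.707),29,-1)
go([.548,.414,.22],R)
Z=snap(8)
print(fit([Z["scene"]],.562,.336,.03,.19,.026,.04)); report([Z["scene"],Z["side"]],dict(mill=(.562,.336,.03,.19,.026,.035),oil=(.645,-.186,.03,.17,.03,.036)))
go([.548,.414,.03],R)
E
```

```text
t 11.2 pos [0.5491 0.4116 0.3999] F [ 0.1 -0.3 -0.2] open 0.863 | dp [ 89.1   1.1 156.3] turn [-0.2 -0.1 -0.2]
(array([0.5621328, 0.3374095]), 2053, np.float64(0.0009387732596355852))
mill both [0.5621 0.3363] 2764 0.0012
mill 0 [0.5621 0.3374] 2053 0.0009
mill 1 [0.5625 0.3344] 711 0.001
oil both [ 0.6448 -0.1879] 3784 0.001
oil 0 [ 0.6445 -0.1863] 1919 0.0007
oil 1 [ 0.6451 -0.1893] 1865 0.0005
t 11.3 pos [0.5498 0.4101 0.4016] F [-0.1 -0.4  0.4] open 0.864 | dp [183.1   1.  323.3] turn [-0.1 -0.1 -0.4]
```

View pics/side8.png

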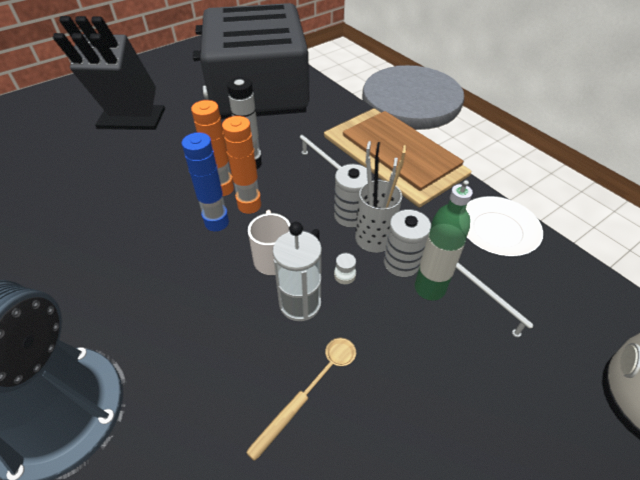

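View pics/scene8.png

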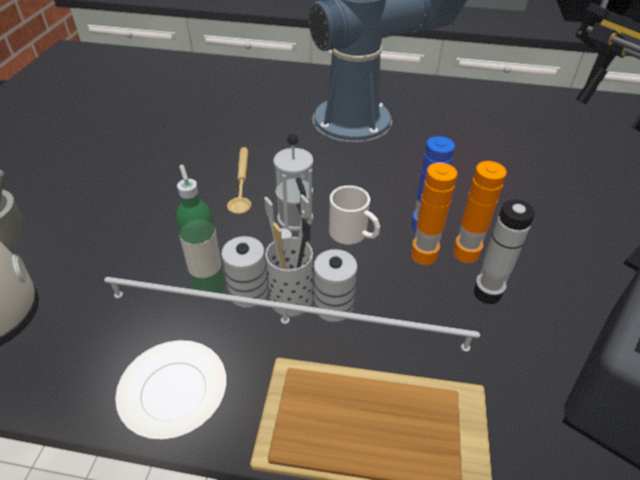

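The bottle stands at its place beside canister_b, base near (432,290) in the side view. The arm is above and behind the mill, visible at (610,60) in the scene view. Descending part way, then checking against the toaster and knife block.

>>> jog_arm(
  rows=[
    {"dp": [22, 0, 39], "turn": [0, 0, 0], "grip": 0.862},
    {"dp": [44, 0, 78], "turn": [0, 0, 0], "grip": 0.862},
    {"dp": [66, 0, 117], "turn": [0, 0, 0], "grip": 0.862},
    {"dp": [88, 0, 156], "turn": [0, 0, 0], "grip": 0.862},
    {"dp": [100, 0, 178], "turn": [0, 0, 0], "grip": 0.862},
    {"dp": [100, 0, 178], "turn": [0, 0, 0], "grip": 0.862},
  ],
)

```text
time_s: 11.9
position: [0.5476, 0.4096, 0.1941]
tcp_rot: [[-0.616, 0.713, 0.334], [0.623, 0.701, -0.347], [-0.482, -0.006, -0.876]]
force: [-0.7, -1.1, 0.3]
opening: 0.859
```

```bash

python3 - <<'E'
from h import *
R=target_R((.707,-.707),29,-1)
Z=snap(9)
go([.548,.414,.03],R)
cv2.imwrite("pics/c9.png",np.hstack([cv2.imread("pics/side9.png")[0:300,:400],cv2.imread("pics/scene9.png")[0:300,240:]]))
from rig import bot
print(bot.read_state()["joint_positions"].round(0))
E
```

```text
t 12.0 pos [0.5504 0.4122 0.1997] F [0.3 0.7 0.3] open 0.863 | dp [ 84.7  -1.3 147. ] turn [ 0.1 -0.1 -0.5]
[ 39.  39.  77. -32.  65.   9.]
```

View pics/c9.png

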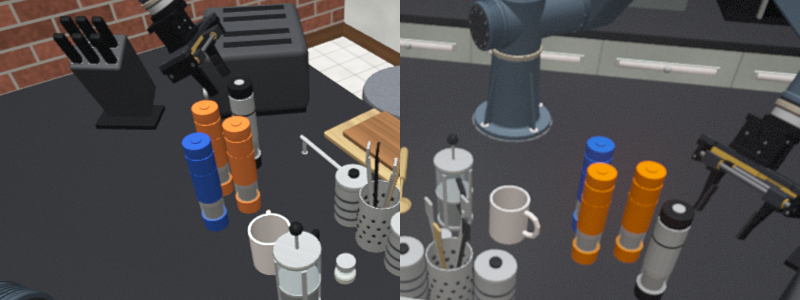

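>>> jog_arm(
  rows=[
    {"dp": [15, 0, 27], "turn": [0, 0, 0], "grip": 0.862},
    {"dp": [30, 0, 53], "turn": [0, 0, 0], "grip": 0.862},
    {"dp": [45, 0, 79], "turn": [0, 0, 0], "grip": 0.862},
    {"dp": [60, 0, 106], "turn": [0, 0, 0], "grip": 0.862},
    {"dp": [72, 0, 126], "turn": [0, 0, 0], "grip": 0.862},
    {"dp": [80, -1, 139], "turn": [0, 0, 0], "grip": 0.862},
    {"dp": [84, -1, 146], "turn": [0, 0, 0], "grip": 0.862},
    {"dp": [84, -1, 146], "turn": [0, 0, 0], "grip": 0.862},
  ],
)

```text
time_s: 12.8
position: [0.548, 0.4156, 0.0311]
tcp_rot: [[-0.613, 0.711, 0.344], [0.625, 0.703, -0.34], [-0.484, 0.006, -0.875]]
force: [-0.4, -0.5, 0.6]
opening: 0.859
```

```bash

python3 - <<'E'
from h import *
R=target_R((.707,-.707),29,-1)
Z=snap(10)
u=np.array([.707,-.707]);t=np.array([.707,.707]);m=np.array([.562,.336])
q=m-u*.0436+t*.045
go([*q,.03],R)
cv2.imwrite("pics/c10.png",np.hstack([cv2.imread("pics/side10.png")[0:300,:400],cv2.imread("pics/scene10.png")[80:380,240:]]))
E
```

```text
t 12.9 pos [0.5485 0.4161 0.0322] F [ 0.4 -0.4 -0.5] open 0.864 | dp [-18.7  -2.   12.9] turn [ 0.2 -0.1 -0.5]
```

View pics/c10.png

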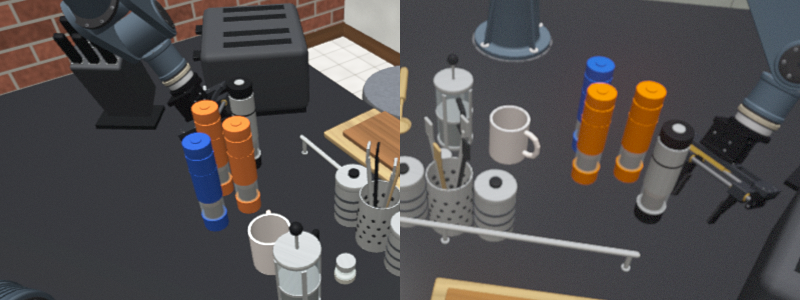

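>>> jog_arm(
  rows=[
    {"dp": [-5, -1, 3], "turn": [0, 0, -0.2], "grip": 0.862},
    {"dp": [-10, -2, 6], "turn": [0, 0, -0.4], "grip": 0.862},
    {"dp": [-14, -2, 9], "turn": [0, 0, -0.4], "grip": 0.862},
    {"dp": [-17, -2, 11], "turn": [0, 0, -0.4], "grip": 0.862},
    {"dp": [-19, -2, 13], "turn": [0, 0, -0.4], "grip": 0.862},
    {"dp": [-21, -2, 14], "turn": [0, 0, -0.4], "grip": 0.862},
    {"dp": [-23, -2, 15], "turn": [0, 0, -0.4], "grip": 0.862},
    {"dp": [-25, -2, 16], "turn": [0, 0, -0.4], "grip": 0.862},
    {"dp": [-27, -2, 17], "turn": [0, 0, -0.4], "grip": 0.862},
    {"dp": [-29, -2, 18], "turn": [0, 0, -0.4], "grip": 0.862},
  ],
)

```text
time_s: 13.9
position: [0.5698, 0.3899, 0.0285]
tcp_rot: [[-0.619, 0.707, 0.343], [0.619, 0.708, -0.34], [-0.483, 0.001, -0.876]]
force: [-0.5, 1.3, -0.3]
opening: 0.862
```

```bash

python3 - <<'E'
from h import *
R=target_R((.707,-.707),29,-1)
Z=snap(11)
u=np.array([.707,-.707]);t=np.array([.707,.707])
axis(Z["scene"],.565,.333,.026,.05,.12,.19,.034)
m=fit([Z["scene"]],.565,.333,.03,.19,.026,.034)[0]
from rig import bot
p=bot.read_state()["position"][:2]; print("rel u,t",(m-p)@u,(m-p)@t)
q=np.array([.645,.253])-u*.0396+t*.045
go([*q,.03],R)
E
```

```text
lo [0.5679 0.3317] 801 hi [0.5689 0.331 ] 1013 lean deg [ 0.9 -0.6]
rel u,t 0.03992670634562648 -0.04244858369632393
t 14.0 pos [0.5701 0.3896 0.0287] F [-1.   0.2 -0.3] open 0.863 | dp [-96.9   1.3  52. ] turn [ 0.1 -0.1 -0. ]
```

>>> jog_arm(
  rows=[
    {"dp": [-3, 0, 2], "turn": [0, 0, 0], "grip": 0.862},
    {"dp": [-6, 0, 3], "turn": [0, 0, 0], "grip": 0.862},
    {"dp": [-10, 0, 5], "turn": [0, 0, 0], "grip": 0.862},
    {"dp": [-13, 0, 7], "turn": [0, 0, 0], "grip": 0.862},
    {"dp": [-17, 0, 9], "turn": [0, 0, 0], "grip": 0.862},
    {"dp": [-21, 0, 11], "turn": [0, 0, 0], "grip": 0.862},
    {"dp": [-24, 0, 13], "turn": [0, 0, 0], "grip": 0.862},
    {"dp": [-28, 0, 15], "turn": [0, 0, 0], "grip": 0.862},
    {"dp": [-31, 0, 17], "turn": [0, 0, 0], "grip": 0.862},
    {"dp": [-35, 0, 19], "turn": [0, 0, 0], "grip": 0.862},
  ],
)

```text
time_s: 15.0
position: [0.5983, 0.3615, 0.029]
tcp_rot: [[-0.619, 0.707, 0.343], [0.619, 0.707, -0.341], [-0.483, 0.002, -0.876]]
force: [-0.7, 0.3, -0.7]
opening: 0.862
```

```bash

python3 - <<'E'
from h import *
R=target_R((.707,-.707),29,-1)
axis(load("scene",0),.562,.336,.026,.05,.12,.19,.034)
Z=snap(12)
u=np.array([.707,-.707]);t=np.array([.707,.707])
axis(Z["scene"],.593,.307,.026,.05,.12,.19,.034)
m=fit([Z["scene"]],.593,.307,.03,.19,.026,.034)[0]
from rig import bot
p=bot.read_state()["position"][:2]; print("rel u,t",(m-p)@u,(m-p)@t)
q=np.array([.645,.253])-u*.0396+t*.045
go([*q,.03],R)
cv2.imwrite("pics/c12.png",np.hstack([cv2.imread("pics/side12.png")[0:300,:400],cv2.imread("pics/scene12.png")[80:380,240:]]))
E
```

```text
lo [0.562  0.3374] 804 hi [0.5626 0.3372] 1014 lean deg [ 0.6 -0.2]
lo [0.5975 0.3035] 783 hi [0.5987 0.303 ] 937 lean deg [ 0.9 -0.5]
rel u,t 0.04028149758965836 -0.041387978508002826
t 15.1 pos [0.5988 0.361  0.0292] F [-0.9  0.  -1.9] open 0.864 | dp [-61.2   1.3  32.9] turn [ 0.1 -0.1 -0. ]
```

View pics/c12.png

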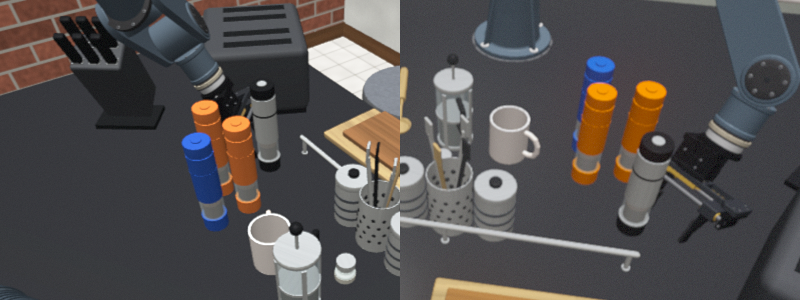

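>>> jog_arm(
  rows=[
    {"dp": [-4, 0, 2], "turn": [0, 0, 0], "grip": 0.862},
    {"dp": [-8, 0, 4], "turn": [0, 0, 0], "grip": 0.862},
    {"dp": [-12, 0, 6], "turn": [0, 0, 0], "grip": 0.862},
    {"dp": [-16, 0, 9], "turn": [0, 0, 0], "grip": 0.862},
    {"dp": [-20, 0, 11], "turn": [0, 0, 0], "grip": 0.862},
    {"dp": [-24, 1, 13], "turn": [0, 0, 0], "grip": 0.862},
    {"dp": [-28, 1, 15], "turn": [0, 0, 0], "grip": 0.862},
    {"dp": [-32, 1, 17], "turn": [0, 0, 0], "grip": 0.862},
    {"dp": [-35, 1, 19], "turn": [0, 0, 0], "grip": 0.862},
    {"dp": [-38, 1, 20], "turn": [0, 0, 0], "grip": 0.862},
  ],
)

```text
time_s: 16.1
position: [0.6293, 0.3317, 0.0297]
tcp_rot: [[-0.619, 0.707, 0.342], [0.619, 0.707, -0.341], [-0.483, 0.001, -0.876]]
force: [-1.2, 1.1, -0.7]
opening: 0.86
```

```bash

python3 - <<'E'
from h import *
R=target_R((.707,-.707),29,-1)
Z=snap(13)
u=np.array([.707,-.707]);t=np.array([.707,.707])
axis(Z["scene"],.628,.272,.026,.05,.12,.19,.034)
m=fit([Z["scene"]],.628,.272,.03,.19,.026,.034)[0]
from rig import bot
p=bot.read_state()["position"][:2]; print("rel u,t",(m-p)@u,(m-p)@t)
q=np.array([.645,.253])-u*.0396+t*.045
go([*q,.03],R)
E
```

```text
lo [0.6299 0.2747] 794 hi [0.6317 0.2737] 1016 lean deg [ 1.4 -0.8]
rel u,t 0.041211919008333237 -0.03980574429322404
t 16.2 pos [0.6297 0.3315 0.0301] F [-0.2  0.3  0.8] open 0.866 | dp [-23.4   0.3  13. ] turn [ 0.1 -0.1 -0. ]
```

>>> jog_arm(
  rows=[
    {"dp": [-3, 0, 2], "turn": [0, 0, 0], "grip": 0.862},
    {"dp": [-6, 0, 3], "turn": [0, 0, 0], "grip": 0.862},
    {"dp": [-9, 1, 5], "turn": [0, 0, 0], "grip": 0.862},
    {"dp": [-11, 1, 6], "turn": [0, 0, 0], "grip": 0.862},
    {"dp": [-11, 1, 6], "turn": [0, 0, 0], "grip": 0.862},
    {"dp": [-8, 1, 4], "turn": [0, 0, 0], "grip": 0.862},
    {"dp": [6, 1, -4], "turn": [0, 0, 0], "grip": 0.862},
    {"dp": [24, 0, -14], "turn": [0, 0, 0], "grip": 0.862},
    {"dp": [42, 0, -24], "turn": [0, 0, 0], "grip": 0.862},
    {"dp": [42, 0, -24], "turn": [0, 0, 0], "grip": 0.862},
  ],
)

```text
time_s: 17.2
position: [0.5918, 0.3696, 0.0305]
tcp_rot: [[-0.622, 0.703, 0.344], [0.617, 0.711, -0.339], [-0.483, 0.001, -0.876]]
force: [-0.2, 0.4, 0.1]
opening: 0.864
```

```bash

python3 - <<'E'
from h import *
Z=snap(14)
axis(Z["scene"],.638,.265,.026,.05,.12,.19,.034)
report([Z["scene"],Z["side"]],dict(mill=(.638,.265,.03,.19,.026,.034),ca=(.645,.054,.02,.10,.037,.041),jar=(.5315,-.0704,.01,.035,.02,.03)))
print(rail(Z["scene"])[0],rail(Z["side"])[0])
from rig import bot
p=bot.read_state(); print(p["position"],p["time_s"])
cv2.imwrite("pics/c14.png",np.hstack([cv2.imread("pics/side14.png")[0:300,:400],cv2.imread("pics/scene14.png")[80:380,240:]]))
E
```

```text
lo [0.6387 0.2681] 808 hi [0.6394 0.2679] 1040 lean deg [ 0.6 -0.2]
mill both [0.639  0.2668] 3488 0.0012
mill 0 [0.639  0.2681] 2103 0.0008
mill 1 [0.6397 0.2653] 1385 0.0011
ca both [0.6451 0.0538] 1764 0.0011
ca 0 [0.6445 0.0541] 1097 0.0008
ca 1 [0.6471 0.0518] 667 0.0008
jar both [ 0.5314 -0.0706] 195 0.0015
jar 0 [ 0.5315 -0.0704] 0 nan
jar 1 [ 0.5314 -0.0706] 195 0.0015
[-0.00253176  0.69573062] [-0.00281936  0.69262459]
[0.59393391 0.36765342 0.03075252] 17.3h.py:31: RuntimeWarning: Mean of empty slice.
  return s.x,len(P),np.abs(s.fun).mean()
  ret = ret.dtype.type(ret / rcount)
```

View pics/c14.png

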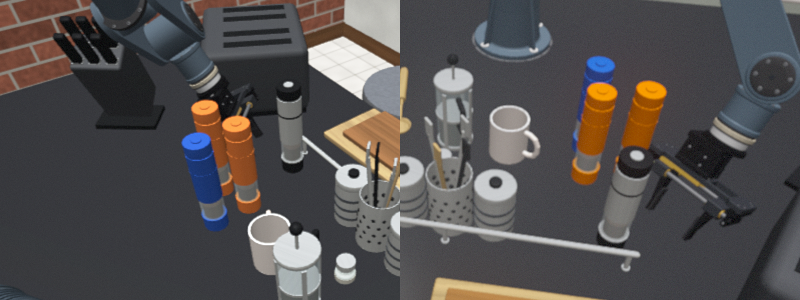

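>>> jog_arm(
  rows=[
    {"dp": [-24, 0, -44], "turn": [0, 0, 0], "grip": 0.6},
    {"dp": [-48, 0, -87], "turn": [0, 0, 0], "grip": 0.345},
    {"dp": [-72, 0, -131], "turn": [0, 0, 0], "grip": 0.345},
    {"dp": [-96, 0, -175], "turn": [0, 0, 0], "grip": 0.345},
    {"dp": [-116, 0, -210], "turn": [0, 0, 0], "grip": 0.345},
    {"dp": [-116, 0, -210], "turn": [0, 0, 0], "grip": 0.345},
  ],
)

```text
time_s: 17.9
position: [0.5985, 0.3673, 0.2797]
tcp_rot: [[-0.612, 0.707, 0.355], [0.623, 0.707, -0.334], [-0.487, 0.017, -0.873]]
force: [0.4, 0.4, 0.2]
opening: 0.411
```

```bash

python3 - <<'E'
from h import *
go([.638,.337,.27],target_R((.042,-1),30,-1))
E
```

```text
t 17.9 pos [0.5985 0.3673 0.2797] F [0.4 0.4 0.2] open 0.411 | dp [-38.3   6.3  32.7] turn [21.8 -1.1 36.6]
```

>>> jog_arm(
  rows=[
    {"dp": [-8, 1, 6], "turn": [4.4, -0.2, 7.3], "grip": 0.345},
    {"dp": [-16, 3, 13], "turn": [8.7, -0.4, 14.6], "grip": 0.345},
    {"dp": [-23, 4, 20], "turn": [13, -0.6, 22], "grip": 0.345},
    {"dp": [-31, 5, 26], "turn": [17.4, -0.9, 29.3], "grip": 0.345},
    {"dp": [-38, 6, 32], "turn": [21.8, -1.1, 36.6], "grip": 0.345},
    {"dp": [-38, 6, 32], "turn": [21.8, -1.1, 36.6], "grip": 0.345},
    {"dp": [-38, 6, 32], "turn": [21.8, -1.1, 36.6], "grip": 0.345},
    {"dp": [-38, 6, 32], "turn": [21.8, -1.1, 36.6], "grip": 0.345},
  ],
)

```text
time_s: 18.7
position: [0.6325, 0.3358, 0.2607]
tcp_rot: [[-0.046, 0.999, 0.009], [0.862, 0.045, -0.505], [-0.505, -0.016, -0.863]]
force: [0.7, -0.0, -0.5]
opening: 0.348
```

```bash

python3 - <<'E'
from h import *
go([.638,.337,.03],target_R((.042,-1),30,-1))
E
```

```text
t 18.7 pos [0.6325 0.3358 0.2607] F [ 0.7 -0.  -0.5] open 0.348 | dp [117.3   9.1 198.5] turn [-0.7  0.4  0.6]
```

>>> jog_arm(
  rows=[
    {"dp": [20, 2, 34], "turn": [-0.2, 0.1, 0.2], "grip": 0.345},
    {"dp": [42, 4, 70], "turn": [-0.7, 0.4, 0.6], "grip": 0.345},
    {"dp": [62, 6, 106], "turn": [-0.7, 0.4, 0.6], "grip": 0.345},
    {"dp": [82, 8, 140], "turn": [-0.7, 0.4, 0.6], "grip": 0.345},
    {"dp": [97, 8, 165], "turn": [-0.7, 0.4, 0.6], "grip": 0.345},
    {"dp": [108, 9, 183], "turn": [-0.7, 0.4, 0.6], "grip": 0.345},
    {"dp": [114, 9, 194], "turn": [-0.7, 0.4, 0.6], "grip": 0.345},
    {"dp": [117, 9, 198], "turn": [-0.7, 0.4, 0.6], "grip": 0.345},
    {"dp": [117, 9, 198], "turn": [-0.7, 0.4, 0.6], "grip": 0.345},
  ],
)

```text
time_s: 19.6
position: [0.6394, 0.3374, 0.0313]
tcp_rot: [[-0.034, 0.999, 0.022], [0.866, 0.04, -0.498], [-0.499, 0.003, -0.867]]
force: [0.3, 0.1, -0.0]
opening: 0.348
```

```bash

python3 - <<'E'
from h import *
Z=snap(15)
go([.6375,.303,.03],target_R((.042,-1),30,-1))
go([.6435,.161,.03],target_R((.042,-1),30,-1))
report([Z["scene"],Z["side"]],dict(mill=(.639,.267,.03,.19,.026,.034)))
cv2.imwrite("pics/c15.png",np.hstack([cv2.imread("pics/side15.png")[0:300,100:500],cv2.imread("pics/scene15.png")[80:380,240:]]))
E
```

```text
t 19.7 pos [0.6402 0.3376 0.0326] F [0.3 1.  0.2] open 0.347 | dp [-28.6  -4.1  19.4] turn [ 0.2 -0.1 -0.2]
t 19.7 pos [0.6402 0.3376 0.0326] F [0.3 1.  0.2] open 0.347 | dp [-151.8   -3.8   90.2] turn [ 0.2 -0.1 -0.2]
mill both [0.6389 0.2668] 3469 0.0012
mill 0 [0.6389 0.268 ] 2085 0.0008
mill 1 [0.6397 0.2653] 1384 0.0011
```

View pics/c15.png

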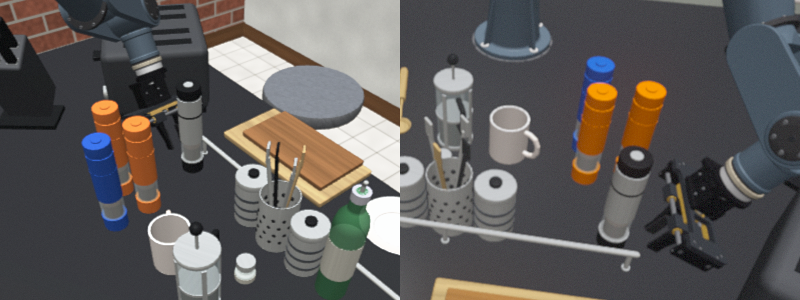

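>>> jog_arm(
  rows=[
    {"dp": [-6, -1, 4], "turn": [0, 0, 0], "grip": 0.345},
    {"dp": [-12, -2, 8], "turn": [0, 0, 0], "grip": 0.345},
    {"dp": [-18, -2, 12], "turn": [0, 0, 0], "grip": 0.345},
    {"dp": [-23, -2, 15], "turn": [0, 0, 0], "grip": 0.345},
    {"dp": [-26, -2, 17], "turn": [0, 0, 0], "grip": 0.345},
    {"dp": [-28, -2, 18], "turn": [0, 0, 0], "grip": 0.345},
    {"dp": [-30, -2, 19], "turn": [0, 0, 0], "grip": 0.345},
    {"dp": [-33, -2, 21], "turn": [0, 0, 0], "grip": 0.345},
    {"dp": [-36, -2, 23], "turn": [0, 0, 0], "grip": 0.345},
    {"dp": [-39, -2, 25], "turn": [0, 0, 0], "grip": 0.345},
  ],
)

```text
time_s: 20.7
position: [0.6393, 0.2913, 0.0288]
tcp_rot: [[-0.034, 0.999, 0.022], [0.867, 0.04, -0.497], [-0.498, 0.003, -0.867]]
force: [-0.2, 2.4, 2.0]
opening: 0.347
```

```bash

python3 - <<'E'
from h import *
Z=snap(16)
go([.6435,.161,.03],target_R((.042,-1),30,-1))
axis(Z["scene"],.64,.257,.026,.05,.12,.19,.034)
E
```

```text
t 20.8 pos [0.6393 0.2904 0.0288] F [0.7 2.  1.5] open 0.344 | dp [-112.8   -0.9   63.6] turn [ 0.  -0.1 -0.2]
lo [0.6401 0.2581] 804 hi [0.6408 0.2579] 1029 lean deg [ 0.5 -0.2]
```

>>> jog_arm(
  rows=[
    {"dp": [-4, 0, 2], "turn": [0, 0, 0], "grip": 0.345},
    {"dp": [-8, 0, 4], "turn": [0, 0, 0], "grip": 0.345},
    {"dp": [-12, 0, 7], "turn": [0, 0, 0], "grip": 0.345},
    {"dp": [-16, 0, 9], "turn": [0, 0, 0], "grip": 0.345},
    {"dp": [-20, 0, 11], "turn": [0, 0, 0], "grip": 0.345},
    {"dp": [-24, 0, 14], "turn": [0, 0, 0], "grip": 0.345},
    {"dp": [-28, 0, 16], "turn": [0, 0, 0], "grip": 0.345},
    {"dp": [-32, 0, 18], "turn": [0, 0, 0], "grip": 0.345},
    {"dp": [-36, 0, 20], "turn": [0, 0, 0], "grip": 0.345},
    {"dp": [-40, 0, 23], "turn": [0, 0, 0], "grip": 0.345},
  ],
)

```text
time_s: 21.8
position: [0.6408, 0.2441, 0.0285]
tcp_rot: [[-0.033, 0.999, 0.021], [0.866, 0.039, -0.499], [-0.499, 0.001, -0.867]]
force: [-0.5, 3.4, 2.0]
opening: 0.344
```

```bash

python3 - <<'E'
from h import *
Z=snap(17)
go([.6435,.1585,.03],target_R((.042,-1),30,-1))
axis(Z["scene"],.642,.212,.026,.05,.12,.19,.034)
E
```

```text
t 21.9 pos [0.6408 0.2435 0.0287] F [0.6 1.3 1. ] open 0.344 | dp [-74.3  -0.6  41.3] turn [-0.  -0.  -0.2]
lo [0.6416 0.2108] 772 hi [0.6423 0.2107] 1002 lean deg [ 0.6 -0.1]
```

>>> jog_arm(
  rows=[
    {"dp": [-4, 0, 2], "turn": [0, 0, 0], "grip": 0.345},
    {"dp": [-8, 0, 4], "turn": [0, 0, 0], "grip": 0.345},
    {"dp": [-12, 0, 7], "turn": [0, 0, 0], "grip": 0.345},
    {"dp": [-17, 0, 9], "turn": [0, 0, 0], "grip": 0.345},
    {"dp": [-22, 0, 12], "turn": [0, 0, 0], "grip": 0.345},
    {"dp": [-27, 0, 15], "turn": [0, 0, 0], "grip": 0.345},
    {"dp": [-32, 0, 18], "turn": [0, 0, 0], "grip": 0.345},
    {"dp": [-37, 0, 20], "turn": [0, 0, 0], "grip": 0.345},
    {"dp": [-42, 0, 23], "turn": [0, 0, 0], "grip": 0.345},
    {"dp": [-45, 0, 25], "turn": [0, 0, 0], "grip": 0.345},
  ],
)

```text
time_s: 22.9
position: [0.6429, 0.1923, 0.0294]
tcp_rot: [[-0.033, 0.999, 0.021], [0.866, 0.039, -0.499], [-0.499, 0.001, -0.866]]
force: [-0.8, 2.5, -0.3]
opening: 0.342
```

```bash

python3 - <<'E'
from h import *
Z=snap(18)
go([.6435,.1585,.03],target_R((.042,-1),30,-1))
axis(Z["scene"],.643,.16,.026,.05,.12,.19,.034)
cv2.imwrite("pics/c18.png",np.hstack([cv2.imread("pics/side18.png")[0:300,100:500],cv2.imread("pics/scene18.png")[80:380,240:]]))
E
```

```text
t 23.0 pos [0.6428 0.1922 0.0294] F [-0.8  0.2 -1.2] open 0.348 | dp [-29.5  -0.6  16.3] turn [-0.  -0.  -0.2]
lo [0.6436 0.1589] 759 hi [0.6443 0.1583] 968 lean deg [ 0.6 -0.5]
```

View pics/c18.png

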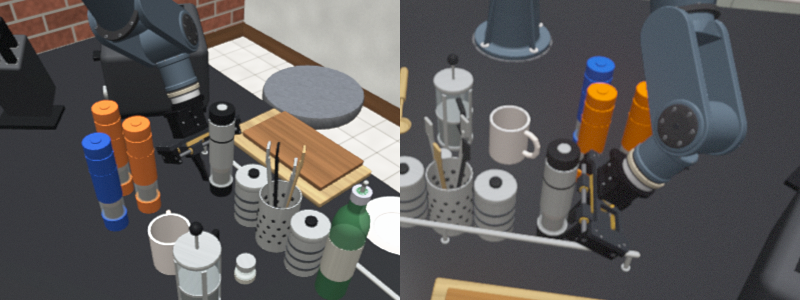

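>>> jog_arm(
  rows=[
    {"dp": [-4, 0, 2], "turn": [0, 0, 0], "grip": 0.345},
    {"dp": [-8, 0, 4], "turn": [0, 0, 0], "grip": 0.345},
    {"dp": [-12, 0, 7], "turn": [0, 0, 0], "grip": 0.345},
    {"dp": [-16, 0, 9], "turn": [0, 0, 0], "grip": 0.345},
    {"dp": [-19, 0, 11], "turn": [0, 0, 0], "grip": 0.345},
    {"dp": [-22, 0, 12], "turn": [0, 0, 0], "grip": 0.345},
    {"dp": [-24, 0, 13], "turn": [0, 0, 0], "grip": 0.345},
    {"dp": [-26, 0, 14], "turn": [0, 0, 0], "grip": 0.345},
    {"dp": [-28, 0, 15], "turn": [0, 0, 0], "grip": 0.345},
    {"dp": [-28, 0, 15], "turn": [0, 0, 0], "grip": 0.345},
  ],
)

```text
time_s: 24.0
position: [0.6441, 0.161, 0.0305]
tcp_rot: [[-0.033, 0.999, 0.021], [0.866, 0.039, -0.499], [-0.499, 0.002, -0.866]]
force: [-0.3, 1.8, -1.0]
opening: 0.343
```

```bash

python3 - <<'E'
from h import *
Z=snap(19)
go([.6435,.1585,.03],target_R((.042,-1),30,-1))
axis(Z["scene"],.644,.128,.026,.05,.12,.19,.034)
report([Z["scene"],Z["side"]],dict(mill=(.644,.128,.03,.19,.026,.034),ca=(.645,.054,.02,.10,.037,.041)))
E
```

```text
t 24.1 pos [0.6441 0.1613 0.0304] F [-0.4  1.6 -1.1] open 0.343 | dp [-2.2 -0.7  1.7] turn [ 0.  -0.1 -0.2]
lo [0.6449 0.1274] 746 hi [0.6458 0.1262] 953 lean deg [ 0.7 -1. ]
mill both [0.6454 0.1253] 3295 0.0015
mill 0 [0.6453 0.1269] 1952 0.001
mill 1 [0.6463 0.1229] 1343 0.0013
ca both [0.6451 0.0538] 1755 0.0011
ca 0 [0.6445 0.0541] 1096 0.0008
ca 1 [0.6472 0.0517] 659 0.0008
```

>>> jog_arm(
  rows=[
    {"dp": [3, 0, -2], "turn": [0, 0, 0], "grip": 0.345},
    {"dp": [12, 0, -7], "turn": [0, 0, 0], "grip": 0.345},
    {"dp": [30, 0, -17], "turn": [0, 0, 0], "grip": 0.345},
    {"dp": [50, 0, -29], "turn": [0, 0, 0], "grip": 0.345},
    {"dp": [70, 0, -41], "turn": [0, 0, 0], "grip": 0.345},
    {"dp": [62, 0, -66], "turn": [0, 0, 0], "grip": 0.345},
    {"dp": [42, 0, -105], "turn": [0, 0, 0], "grip": 0.345},
    {"dp": [20, 0, -145], "turn": [0, 0, 0], "grip": 0.345},
    {"dp": [-5, 0, -188], "turn": [0, 0, 0], "grip": 0.345},
    {"dp": [-30, 0, -231], "turn": [0, 0, 0], "grip": 0.345},
  ],
)

```text
time_s: 25.1
position: [0.6395, 0.2526, 0.2474]
tcp_rot: [[-0.035, 0.999, 0.022], [0.866, 0.042, -0.498], [-0.499, 0.001, -0.867]]
force: [0.3, 0.8, -0.6]
opening: 0.347
```

>>> jog_arm(
  rows=[
    {"dp": [-10, 0, -17], "turn": [0, 0, 0], "grip": 0.345},
    {"dp": [-20, 0, -35], "turn": [0, 0, 0], "grip": 0.345},
    {"dp": [-30, 0, -52], "turn": [0, 0, 0], "grip": 0.345},
    {"dp": [-30, 0, -52], "turn": [0, 0, 0], "grip": 0.345},
    {"dp": [-30, 0, -52], "turn": [0, 0, 0], "grip": 0.345},
    {"dp": [-30, 0, -52], "turn": [0, 0, 0], "grip": 0.345},
  ],
)

```text
time_s: 25.7
position: [0.6393, 0.2511, 0.3038]
tcp_rot: [[-0.035, 0.999, 0.019], [0.866, 0.04, -0.499], [-0.499, -0.001, -0.866]]
force: [0.6, -0.0, -0.3]
opening: 0.347
```

```bash

python3 - <<'E' 2>/dev/null
from h import *
Z=snap(20)
axis(Z["scene"],.644,.127,.026,.05,.12,.19,.034);axis(Z["scene"],.6447,-.1862,.03,.07,.12,.17,.036)
g=dict(mill=(.644,.127,.03,.19,.026,.034),oil=(.645,-.186,.03,.17,.03,.036),ca=(.645,.054,.02,.10,.037,.041),cb=(.645,-.107,.02,.1,.037,.041),caf=(.4265,-.0642,.02,.14,.039),mug=(.446,.05,.02,.085,.04,.045),jar=(.5315,-.0704,.01,.035,.02,.03))
report([Z["scene"],Z["side"]],g); print("--start"); g.pop("mill");g.pop("oil"); report([load("scene"),load("side")],g)
print(rail(Z["scene"])[0],rail(Z["side"])[0])
from rig import bot; s=bot.read_state(); print(s["position"],s["time_s"],s["force"])
cv2.imwrite("pics/c20.png",np.hstack([cv2.imread("pics/side20.png")[50:450,150:550],cv2.imread("pics/scene20.png")[0:400,70:470]]))
E
```

```text
lo [0.6448 0.129 ] 743 hi [0.6456 0.1291] 965 lean deg [0.6 0. ]
lo [ 0.6447 -0.1863] 683 hi [ 0.6445 -0.1864] 762 lean deg [-0.2 -0.2]
mill both [0.6453 0.1278] 3277 0.0012
mill 0 [0.6451 0.129 ] 1939 0.0008
mill 1 [0.6462 0.1262] 1338 0.0009
oil both [ 0.6448 -0.1878] 3789 0.001
oil 0 [ 0.6445 -0.1863] 1922 0.0007
oil 1 [ 0.6451 -0.1892] 1867 0.0006
ca both [0.6451 0.0538] 1764 0.0011
ca 0 [0.6445 0.0541] 1099 0.0008
ca 1 [0.6472 0.0517] 665 0.0008
cb both [ 0.6437 -0.1097] 2020 0.0012
cb 0 [ 0.6428 -0.1096] 1123 0.0007
cb 1 [ 0.6452 -0.1104] 897 0.0012
caf both [ 0.4249 -0.0664] 3020 0.0017
caf 0 [ 0.4231 -0.0659] 1279 0.0015
caf 1 [ 0.427  -0.0671] 1741 0.001
mug both [0.4433 0.0473] 2610 0.0027
mug 0 [0.4437 0.0524] 1462 0.0021
mug 1 [0.4431 0.0444] 1148 0.0017
jar both [ 0.5315 -0.0706] 199 0.0015
jar 0 [ 0.5315 -0.0704] 0 nan
jar 1 [ 0.5315 -0.0706] 199 0.0015
--start
ca both [0.645  0.0539] 1761 0.0011
ca 0 [0.6444 0.0541] 1099 0.0007
ca 1 [0.6472 0.0518] 662 0.0008
cb both [ 0.6436 -0.1098] 2044 0.0012
cb 0 [ 0.6427 -0.1096] 1125 0.0007
cb 1 [ 0.6451 -0.1105] 919 0.0011
caf both [ 0.4264 -0.0668] 1981 0.0012
caf 0 [ 0.4235 -0.0651] 240 0.0013
caf 1 [ 0.4271 -0.0671] 1741 0.001
mug both [0.4433 0.0473] 2618 0.0028
mug 0 [0.4437 0.0525] 1473 0.0021
mug 1 [0.4431 0.0445] 1145 0.0017
jar both [ 0.5315 -0.0704] 199 0.0015
jar 0 [ 0.5315 -0.0704] 0 nan
jar 1 [ 0.5315 -0.0704] 199 0.0015
[-0.00260511  0.69586875] [-0.00356676  0.69252586]
[0.63948612 0.25059722 0.30371456] 25.8 [-1.08664176 -0.46091335  0.5587055 ]
```

View pics/c20.png

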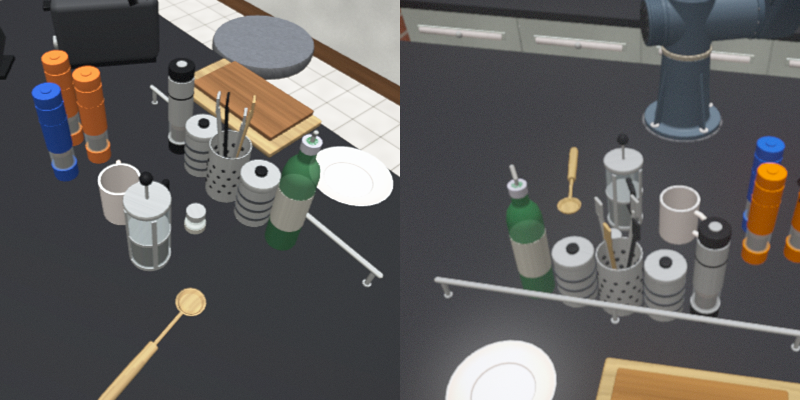

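```bash
python3 -c "
from rig import bot; print(bot.hand_in())"
```

```text
the job is handed in; nothing more can be done
None
```

I pushed both things to the ends of the row and handed the job in at about 26 s of the 72 s allowed; the hand-in reports no verdict.

- **Oil bottle:** one straight push with both fingertips, tool tilted, about 26 mm above the worktop, to the −y end beside canister_b.
- **Mill:** two pushes at about the same height. The first was diagonal with one finger, clear of the orange look-alikes. The second, with both fingertips, ran along the row to canister_a.

**Last checks, both cameras, arm clear:**

| | Centre (x, y), m | Gap to end canister | Off the row's line | Lean |
|---|---|---|---|---|
| Mill | (0.645, 0.128) | about 11–12 mm | within about 4 mm | 0.6°, same as at the start |
| Oil bottle | (0.645, −0.188) | about 10–12 mm | within about 4 mm | about 0.2° |

- **Forces:** the wrist never read more than about 5 N at the end of any move.
- **Bystanders:** the canisters, jar and mug refit within 0.3 mm of where they began. The cafetiere agrees within 0.5 mm in the side view, and its 1.5 mm difference in the combined fit comes from the arm hiding it at the start. I did not measure the utensil pot and wooden spoon numerically. They look unmoved in the pictures, and the arm never came near them at worktop level.
- **Disagreement:** the two cameras differ by 2–3 mm, including on the rail's x position (0.696 against 0.693 m). This is about the stated calibration error and well inside the limits.

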